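# Put the stacked wooden lids back on their clay pots

### The job

In the pottery studio, four flat wooden lids have been put aside, three of them in a stack and one on a plaster block. Take the stack apart and put every lid on the pot of its own shape: the oblong, the oval, the square and the round one. Each lid should end up flat on the rim, centred on its pot and in line with its sides, and be let go.

Things in the scene. Friction and masses are not known exactly. Their poses are not given: they have to be found in the camera images.
- lid_oblong_mid (a point): Wooden jar lid, 24 mm thick (light wooden top panel with a 4 mm dark edge, cork underside), flat on both faces, no knob; it is gripped by its edges. Oblong with square corners, 130 mm along its x by 66 mm along its y, about 140 g. It lies on the table and carries a smaller lid (the oval or the square one), which carries the round one. The point is its centre, half-way up (12 mm above its underside); z is up.
- lid_oval_mid (a point): Wooden jar lid, 24 mm thick (light wooden top panel with a 4 mm dark edge, cork underside), flat on both faces, no knob; it is gripped by its edges. Long with two half-round ends and straight sides, 84 mm along its x by 56 mm along its y, about 75 g. It lies either on the oblong lid, under the round one, or alone on a white plaster block 24 mm high (125 by 85 mm, fixed). The point is its centre, half-way up (12 mm above its underside); z is up.
- lid_square_mid (a point): Wooden jar lid, 24 mm thick (light wooden top panel with a 4 mm dark edge, cork underside), flat on both faces, no knob; it is gripped by its edges. Square, 58 mm along x and y, about 55 g. It lies in whichever of those two places the oval lid does not. The point is its centre, half-way up (12 mm above its underside); z is up.
- lid_round_mid (a point): Wooden jar lid, 24 mm thick (light wooden top panel with a 4 mm dark edge, cork underside), flat on both faces, no knob; it is gripped by its edges. Round, 44 mm across, about 25 g. It lies on top of the stack, on the oval or the square lid. The point is its centre, half-way up (12 mm above its underside); z is up.
- pot_oblong_rim (a point): Open pot of plain unglazed clay fixed to the table, 36 mm high, oblong, 134 mm along its x by 70 mm along its y outside, wall 9 mm. The point is the centre of its mouth at the height of the rim; z is up.
- pot_oval_rim (a point): Open pot of plain unglazed clay fixed to the table, 42 mm high, straight sides and half-round ends, 88 mm along its x by 60 mm along its y outside, wall 8 mm. The point is the centre of its mouth at the height of the rim; z is up.
- pot_square_rim (a point): Open pot of plain unglazed clay fixed to the table, 46 mm high, square, 62 mm along x and y outside, wall 8 mm. The point is the centre of its mouth at the height of the rim; z is up.
- pot_round_rim (a point): Open pot of plain unglazed clay fixed to the table, 50 mm high, round, 48 mm across outside, wall 8 mm. The point is the centre of its mouth at the height of the rim; z is up.
Mind the look-alikes: they are no part of the job. Leave any orange or purple look-alike of the part that bears lid_oval_mid alone.

How it is judged:
By the outcome, as a careful person would: the job done as asked, in the order asked, and still so for the second after the job is handed in, with the robot touching nothing.
It also fails if it takes over 99 s, if anything falls off the work surface, if the arm or the gripper's body presses on something with over 40 N, if the wrist force passes 120 N, or if a joint passes its speed limit or range.

### The arm

A 7-joint arm with a two-finger parallel gripper is mounted at the origin on the work surface. World frame = base frame: x ahead of the robot, y to its left, z up, the work surface at z = 0. Lengths are in m, angles in rad, forces in N, time in s.
With the tool pointing down it reaches from about 0.4 to 0.85 m from the base axis. Payload 10.4 kg.
Tool frame: the origin (TCP) lies on the centre line of the jaws, within the pads' length; the fingertips stand 8 mm ahead of it and the grasp point (between the pads) lies 11 mm behind it (manip.tip_extent is the z of the fingertips in the tool frame, in m); z points along the fingers, y is the direction in which the jaws open and shut (so a half turn about z gives the same grasp; the last joint's range is limited). The gripper opens to 87 mm and grips with 3 to 60 N. Pads are 19 mm wide; open, the fingers measure 117 mm over their backs; the gripper's body (75 mm by 190 mm) begins 51 mm behind the grasp point.
Start: joints at [-1.325, 0.332, -0.065, 1.46, 0.022, 1.35, -0.088], TCP at [0.166, 0.603, 0.231] pointing down, gripper open.
Joint ranges: [-2.6, 2.6], [-0.5, 2.12], [-1.47, 1.34], [0.16, 2.42], [-1.27, 4.41], [0.06, 2.06], [-2.6, 2.6]. Speed limits (rad/s): [2.22, 2.22, 2.79, 2.79, 3.14, 3.14, 3.14].

### API

Orientations are given as a unit quaternion [x, y, z, w].
In Python, from station import observe, viewer, workorder, manip gives the robot as it stands.
- The arm moves only by the tool send_rows, never from a script. Its argument "motion" is text: rows parted by semicolons, each of 7 numbers parted by spaces: the turn, a rotation vector about the world's x, y, z in degrees, then the shift along the world's x, y, z in m, then the finger opening in m, from 0 to 0.087. In form: rx ry rz tx ty tz gripper; .... A call has 1 to 12 rows; each row is the pose to reach, as a shift and turn from the pose commanded when the call began; what a row does not reach only later rows make up. A row lasts 1/10 s, in which the tool goes at most 50 mm and 8.59 degrees, less where a joint would pass 70% of its speed; a pose out of reach is approached as far as the arm can. A call with a gripper value outside its range is refused whole. The fingers move at their own pace and stop on an object; "force" is the grip in N (left out, the last holds). Time passes only in rows, so rows that repeat a pose let the fingers close. It gives the time, the measured TCP pose, the force and the opening at its end, in the units of the state.
- observe(): the state, without advancing time (a new reading comes with each control period).
- viewer.read_camera(name): name is "scene" or "top"; returns a dict with "color" (384x512x3 uint8, red, green, blue), "mtx" (3x3 intrinsics, pixels), "rvec" (rotation vector, rad) and "tvec" (3), from world to camera coordinates, as OpenCV has them. Camera axes: x right, y down, z forward; pixel columns grow to the right and rows downward; lengths in m; the calibration is good to about 2 mm. A picture is of the moment at which its call begins. There is no depth.
- workorder.hand_in(): hands the job in, once; it reports no verdict.
The state is a dict: "time": time; "qpos": joint angles; "qvel": joint speeds; "effort": joint torques, N m; "eef_pos": TCP position; "tool_rot": TCP orientation; "ft_force": force on the tool from outside, world axes, zero at the start; "wrist_torque": the same for the moment, N m; "opening": opening from 0.0 (shut) to 1.0 (fully open).
Only numpy, scipy, OpenCV 4.12 (cv2) and the standard library are available. Lean on these libraries where they do the work, as an engineer would, in place of code of your own. Each camera call takes 0.05 s, during which the arm holds its last target.

## Working session

There is one attempt and no reset: what is moved stays moved. The work goes in short steps, Python scripts to look and compute and a tool call to move; the robot and the scene stay as the last step left them, time stands still between calls to the robot, and variables do not carry over. Pictures are saved under pics/ and viewed, and the job is handed in when it is done.

Besides the shell and the picture viewer there is one more tool, called after "Emit:" as name(argument=value, ...), one argument or row to a line, values as JSON. send_rows: Moves the arm, as the interface text tells. Its arguments: {"type":"object","properties":{"motion":{"type":"string"},"force":{"type":"number"}},"required":["motion"]}

```bash
mkdir -p pics; cat > h.py <<'E'
import numpy as np,cv2
from station import observe,viewer,workorder,manip
def snap(n,out,crop=None,s=1.5):
    c=viewer.read_camera(n);im=c['color'][:,:,::-1].copy()
    np.savez('cam_'+n+'.npz',**{k:c[k] for k in('mtx','rvec','tvec','color')})
    if crop: a,b,w,h=crop;im=im[b:b+h,a:a+w]
    cv2.imwrite('pics/'+out,cv2.resize(im,None,fx=s,fy=s,interpolation=cv2.INTER_CUBIC));return c
def cam(n): return dict(np.load('cam_'+n+'.npz'))
def px(c,uv,z):
    R,_=cv2.Rodrigues(c['rvec']);t=np.ravel(c['tvec'])
    d=R.T@np.linalg.inv(c['mtx'])@np.array([uv[0],uv[1],1.]);o=-R.T@t
    return o+d*(z-o[2])/d[2]
def proj(c,P):
    return cv2.projectPoints(np.array(P,float).reshape(-1,1,3),c['rvec'],c['tvec'],c['mtx'],None)[0].reshape(-1,2)
E
python3 - <<'E'
from h import *
snap('top','t0.png');snap('scene','s0.png')
for n in('top','scene'):
    c=cam(n);R,_=cv2.Rodrigues(c['rvec']);print(n,-R.T@np.ravel(c['tvec']),c['mtx'].tolist())
o=observe();print({k:np.round(v,4) for k,v in o.items()},manip.tip_extent)
E
```

```text
top [0.30802671 0.02536073 1.1248639 ] [[421.37709525898583, 0.0, 257.7014195379159], [0.0, 421.37709525898583, 195.85272349692806], [0.0, 0.0, 1.0]]
scene [ 0.82272621 -0.35481821  0.77887631] [[359.8705053902535, 0.0, 248.94587384977007], [0.0, 359.8705053902535, 194.22590830273876], [0.0, 0.0, 1.0]]
{'time': np.float64(0.1), 'qpos': array([-1.3246,  0.3328, -0.0647,  1.4609,  0.0216,  1.3499, -0.0885]), 'qvel': array([ 0.0014, -0.0002, -0.0006, -0.0025,  0.0003,  0.0005,  0.0005]), 'effort': array([ 1.10000e-03, -6.24555e+01,  2.45000e-02, -3.90711e+01,
       -6.14000e-02,  3.66000e-02,  1.00000e-04]), 'eef_pos': array([0.1659, 0.6022, 0.2299]), 'tool_rot': array([ 1.34e-01,  9.91e-01, -6.00e-04, -1.00e-04]), 'ft_force': array([-0.2095,  0.9892,  0.7551]), 'wrist_torque': array([-0.0031,  0.0074, -0.0762]), 'opening': np.float64(0.9981)} 0.008
```

View pics/t0.png

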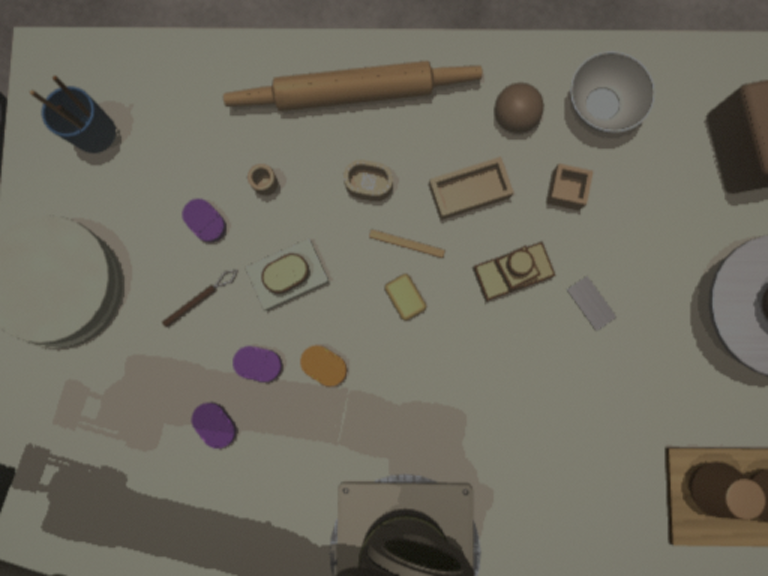

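View pics/s0.png

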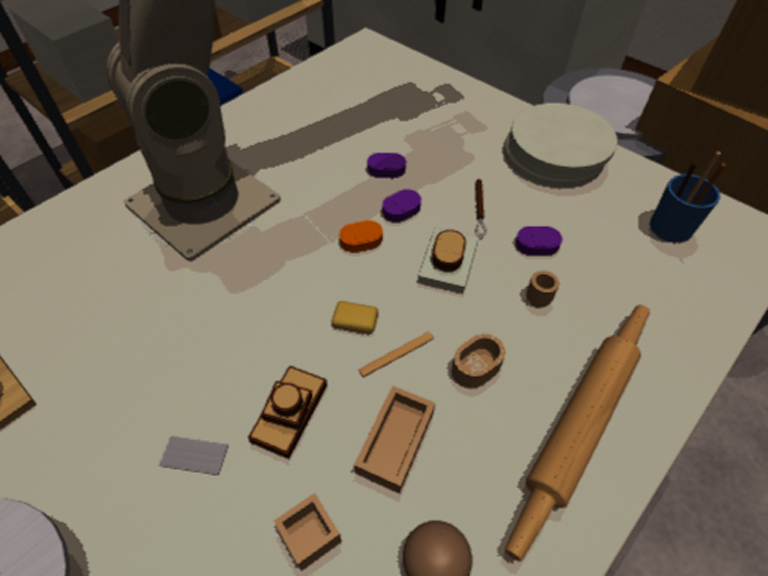

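The top view shows the oval lid on the block at about (285,272). The stack at (513,270) is oblong, square and round. The pots are at (262,180) round, (368,180) oval, (471,188) oblong and (570,187) square. Now I'll enlarge these.

```bash
python3 - <<'E'
from h import *
im=cam('top')['color'][:,:,::-1]
def cr(n,a,b,w,h,s):
    cv2.imwrite('pics/'+n,cv2.resize(np.clip(im[b:b+h,a:a+w].astype(float)*1.4,0,255).astype('uint8'),None,fx=s,fy=s,interpolation=cv2.INTER_CUBIC))
cr('a.png',155,100,120,60,6.6667);cr('b.png',280,100,120,60,6.6667);cr('c.png',155,155,75,55,10);cr('d.png',305,155,75,55,10)
E
```

```text
(no output)
```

View pics/a.png

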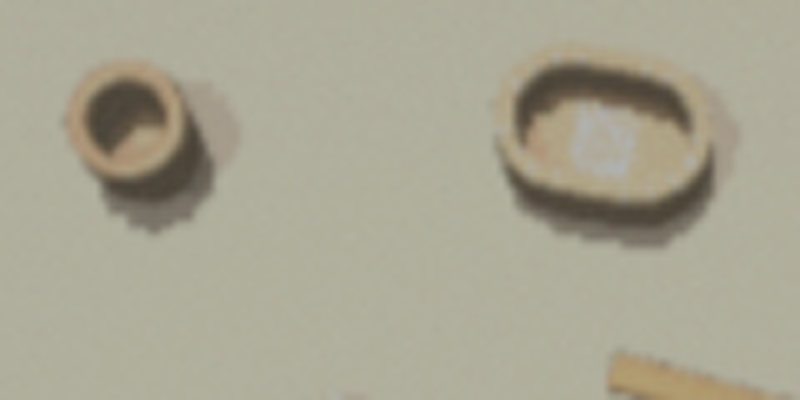

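View pics/b.png

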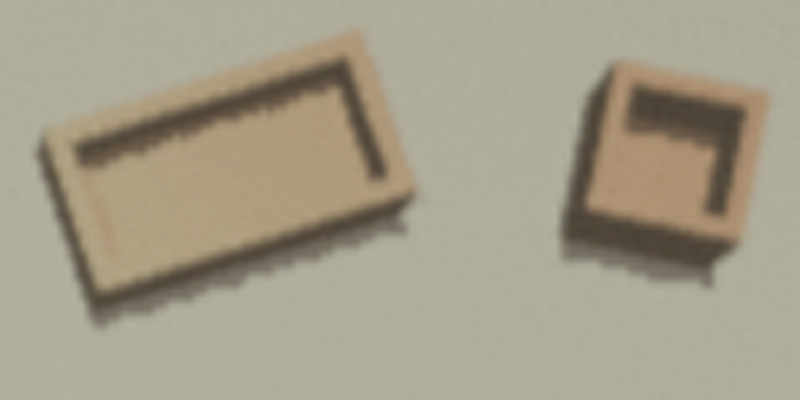

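View pics/c.png

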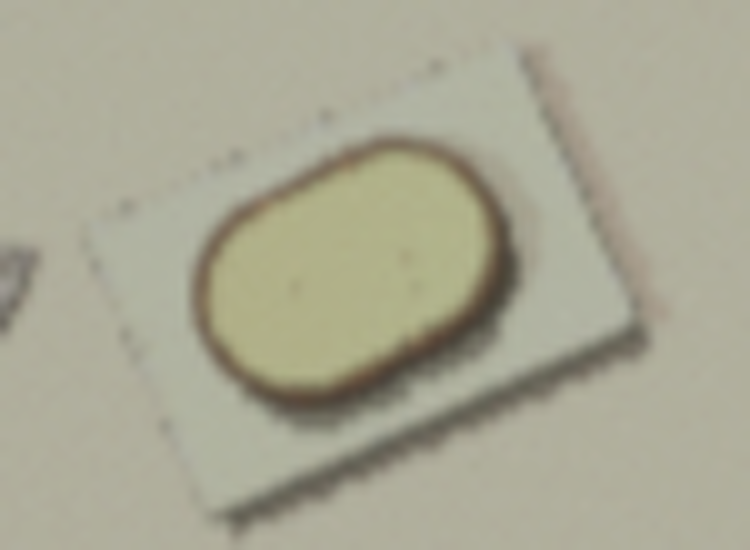

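View pics/d.png

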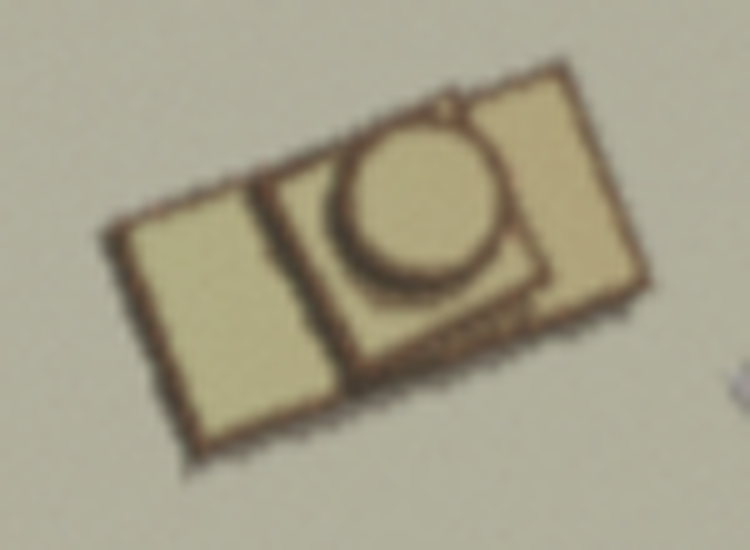

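Lid panels sit inside a 4 mm dark edge. I'll fit known outlines to image edges, starting from read-off centres, in both cameras.

```bash
cat > fit.py <<'E'
from h import *
from scipy.optimize import minimize
def outline(kind,a,b,n=240):
    # closed contour points + outward normals
    if kind=='rect':
        c=np.array([[a,b],[-a,b],[-a,-b],[a,-b]],float)
        P=[];N=[]
        for i in range(4):
            p,q=c[i],c[(i+1)%4];m=max(int(n*np.linalg.norm(q-p)/(4*(a+b))),8)
            t=np.linspace(.06,.94,m)[:,None];P.append(p+(q-p)*t)
            d=(q-p)/np.linalg.norm(q-p);N.append(np.tile([d[1],-d[0]],(m,1)))
        return np.vstack(P),np.vstack(N)
    r=b;L=a-b;th=np.linspace(0,2*np.pi,n,endpoint=False)
    N=np.c_[np.cos(th),np.sin(th)];P=r*N+np.c_[np.sign(N[:,0])*L,0*th]
    if L>0:
        t=np.linspace(-L,L,25)
        for s in(1,-1):
            P=np.vstack([P,np.c_[t,0*t+s*r]]);N=np.vstack([N,np.tile([0,s],(25,1))])
    return P,N
S={'lid_oblong':('rect',.061,.029),'lid_oval':('st',.038,.024),'lid_square':('rect',.025,.025),'lid_round':('st',.018,.018),
'pot_oblong':('rect',.067,.035),'pot_oval':('st',.044,.030),'pot_square':('rect',.031,.031),'pot_round':('st',.024,.024)}
def chan(img,lid):
    f=img.astype(np.float32)
    g=(f.mean(2) if lid else f[:,:,0]-f[:,:,2]); return cv2.GaussianBlur(g,(0,0),.6)
def wpts(P,x,y,a,z):
    c,s=np.cos(a),np.sin(a);Q=P@np.array([[c,s],[-s,c]])+[x,y];return np.c_[Q,np.full(len(Q),z)]
def score(cams,name,p,z,d=.0025):
    P,N=outline(*S[name]);t=0
    for c,g in cams:
        v=[]
        for s in(-d,d):
            uv=proj(c,wpts(P+s*N,*p,z)).astype(np.float32)
            v.append(cv2.remap(g,uv[:,:1].copy(),uv[:,1:].copy(),cv2.INTER_LINEAR).ravel())
        t+=np.clip(v[0]-v[1],-10,30).mean()
    return t
def fit(names,name,p0,z):
    lid=name.startswith('lid');cams=[]
    for n in names: c=cam(n);cams.append((c,chan(c['color'],lid)))
    rnd='round' in name
    best=None
    for d in(.004,.0025):
        for da in((0,) if rnd else (-.1,0,.1)):
            q0=np.array([*p0[:2],p0[2]+da]) if best is None else best.x
            f=lambda q:-score(cams,name,(q[0],q[1],p0[2] if rnd else q[2]),z,d)
            sx=np.array([q0,q0+[.006,0,0],q0+[0,.006,0],q0+[0,0,.08]])
            r=minimize(f,q0,method='Nelder-Mead',options=dict(initial_simplex=sx,xatol=1e-5,fatol=1e-4))
            if best is None or da==0 and d==.0025 or r.fun<best.fun: best=r
    return best.x,-best.fun
E
cat > run0.py <<'E'
from fit import *
T=cam('top')
def o(u,v,s,a,b): return ((u+.5)/s-.5+a,(v+.5)/s-.5+b)
A=lambda u,v:o(u,v,6.6667,155,100);B=lambda u,v:o(u,v,6.6667,280,100)
C=lambda u,v:o(u,v,10,155,155);D=lambda u,v:o(u,v,10,305,155)
I={'pot_round':(A(127,120),A(160,120),.05),'pot_oval':(A(603,124),A(700,140),.042),'pot_oblong':(B(228,163),B(385,111),.036),'pot_square':(B(676,152),B(752,167),.046),
'lid_oval':(C(350,270),C(450,223),.048),'lid_round':(D(425,205),D(480,205),.072),'lid_square':(D(410,230),D(500,192),.048),'lid_oblong':(D(380,260),D(600,170),.024)}
for k,(u,w,z) in I.items():
    p=px(T,u,z);q=px(T,w,z);p0=(p[0],p[1],np.arctan2(*(q-p)[1::-1]))
    print(k,'init',np.round(p0,4))
    for n in(['top'],['scene'],['top','scene']):
        x,s=fit(n,k,p0,z);print('   ',n,np.round(x[:2],4),'deg',round(np.degrees(x[2]),1),round(s,1))
E
python3 run0.py
```

```text
pot_round init [ 0.6423  0.2547 -1.5633]
    ['top'] [0.643  0.2554] deg -84.2 13.6
    ['scene'] [0.6439 0.2562] deg -88.1 29.7
    ['top', 'scene'] [0.6432 0.2559] deg -87.0 43.2
pot_oval init [ 0.6446  0.0672 -1.7314]
    ['top'] [0.6452 0.0671] deg -100.4 7.8
    ['scene'] [0.6453 0.0687] deg -100.7 29.9
    ['top', 'scene'] [0.6452 0.068 ] deg -100.2 37.5
pot_oblong init [ 0.6318 -0.1154 -1.2363]
    ['top'] [ 0.6328 -0.1159] deg -71.7 12.8
    ['scene'] [ 0.6348 -0.1144] deg -71.2 30.0
    ['top', 'scene'] [ 0.6328 -0.1159] deg -71.6 42.8
pot_square init [ 0.6346 -0.2907 -1.7652]
    ['top'] [ 0.6353 -0.2914] deg -102.4 17.2
    ['scene'] [ 0.6346 -0.2907] deg -102.3 30.0
    ['top', 'scene'] [ 0.6353 -0.2914] deg -102.6 47.2
lid_oval init [ 0.4728  0.2083 -1.1154]
    ['top'] [0.4719 0.2075] deg -63.4 25.7
    ['scene'] [0.4744 0.2071] deg -60.8 24.2
    ['top', 'scene'] [0.4733 0.208 ] deg -61.9 47.0
lid_round init [ 0.489  -0.1939 -1.5626]
    ['top'] [ 0.49   -0.1931] deg -87.0 29.5
    ['scene'] [ 0.4903 -0.1925] deg -86.9 30.0
    ['top', 'scene'] [ 0.49   -0.1932] deg -88.9 59.5
lid_square init [ 0.4866 -0.1949 -1.1619]
    ['top'] [ 0.4844 -0.1933] deg -64.8 23.3
    ['scene'] [ 0.4892 -0.193 ] deg -64.6 24.9
    ['top', 'scene'] [ 0.4877 -0.1932] deg -64.1 38.8
lid_oblong init [ 0.4825 -0.1918 -1.1732]
    ['top'] [ 0.4825 -0.1913] deg -69.6 17.9
    ['scene'] [ 0.4861 -0.1921] deg -70.2 22.2
    ['top', 'scene'] [ 0.4844 -0.1918] deg -69.9 35.3
```

```bash
sed -i 's/np.clip(v\[0\]-v\[1\],-10,30)/np.clip(v[0]-v[1],-10,90)/; s/for d in(.004,.0025)/for d in(.004,.0018)/; s/d==.0025/d==.0018/' fit.py
cat >> run0.py <<'E'
E
python3 run0.py | tee fit0.txt
python3 - <<'E'
from fit import *
import re
Z={'pot_round':.05,'pot_oval':.042,'pot_oblong':.036,'pot_square':.046,'lid_oval':.048,'lid_round':.072,'lid_square':.048,'lid_oblong':.024}
for n,crop in(('top',(150,95,250,120)),('scene',(150,140,240,244))):
    c=cam(n);k=None;s=3 if n=='top' else 2.4
    a,b,w,h=crop;im=cv2.resize(c['color'][b:b+h,a:a+w,::-1],None,fx=s,fy=s,interpolation=cv2.INTER_CUBIC)
    im=np.clip(im*1.4,0,255).astype('uint8')
    for l in open('fit0.txt'):
        if 'init' in l:k=l.split()[0]
        elif "['%s']"%n in l:
            v=[float(x) for x in re.findall(r'-?\d+\.\d*',l)];P,_=outline(*S[k])
            uv=(proj(c,wpts(P,v[0],v[1],np.radians(v[2]),Z[k]))-[a,b]+.5)*s-.5
            for q in uv: cv2.circle(im,tuple(int(round(t)) for t in q),0,(0,0,255),-1)
    cv2.imwrite('pics/ov_%s.png'%n,im)
E
```

```text
pot_round init [ 0.6423  0.2547 -1.5633]
    ['top'] [0.6429 0.2553] deg -86.2 10.6
    ['scene'] [0.6434 0.2566] deg -86.2 26.0
    ['top', 'scene'] [0.6432 0.2562] deg -87.0 36.1
pot_oval init [ 0.6446  0.0672 -1.7314]
    ['top'] [0.6452 0.0674] deg -100.0 6.1
    ['scene'] [0.6455 0.0689] deg -99.3 29.1
    ['top', 'scene'] [0.6454 0.0687] deg -98.9 34.7
pot_oblong init [ 0.6318 -0.1154 -1.2363]
    ['top'] [ 0.6328 -0.1158] deg -71.6 9.8
    ['scene'] [ 0.6335 -0.1146] deg -71.7 35.5
    ['top', 'scene'] [ 0.6333 -0.1148] deg -71.6 44.8
pot_square init [ 0.6346 -0.2907 -1.7652]
    ['top'] [ 0.6353 -0.2914] deg -102.3 13.3
    ['scene'] [ 0.6358 -0.2903] deg -102.3 40.6
    ['top', 'scene'] [ 0.6356 -0.2905] deg -102.2 53.4
lid_oval init [ 0.4728  0.2083 -1.1154]
    ['top'] [0.4726 0.2083] deg -61.6 23.5
    ['scene'] [0.4734 0.209 ] deg -60.6 25.7
    ['top', 'scene'] [0.4732 0.2087] deg -60.8 48.1
lid_round init [ 0.489  -0.1939 -1.5626]
    ['top'] [ 0.4904 -0.1935] deg -86.9 27.3
    ['scene'] [ 0.4911 -0.193 ] deg -88.1 49.4
    ['top', 'scene'] [ 0.4909 -0.1931] deg -86.5 76.1
lid_square init [ 0.4866 -0.1949 -1.1619]
    ['top'] [ 0.4851 -0.1936] deg -64.2 20.6
    ['scene'] [ 0.4887 -0.1926] deg -64.5 29.3
    ['top', 'scene'] [ 0.4874 -0.1929] deg -63.7 42.0
lid_oblong init [ 0.4825 -0.1918 -1.1732]
    ['top'] [ 0.483 -0.192] deg -69.6 15.9
    ['scene'] [ 0.4851 -0.1916] deg -69.8 29.1
    ['top', 'scene'] [ 0.4843 -0.1918] deg -69.7 42.3
```

View pics/ov_top.png

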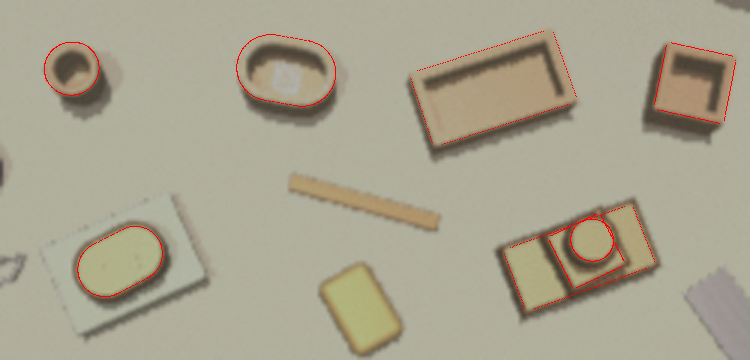

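View pics/ov_scene.png

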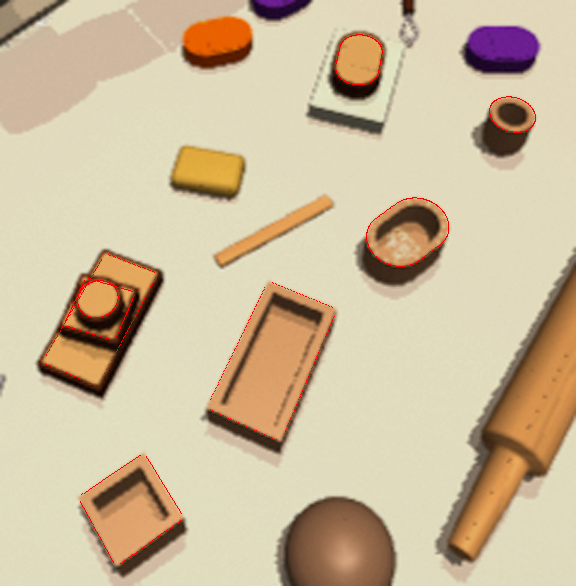

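Overlays sit well on the edges in both views, and the cameras agree to about 1 mm, so I'll use the averages. I start with the round lid, with the jaws at yaw 26° to suit the square beneath.

Emit:
send_rows(
  motion="0 0 -24 0.15 -0.16 0 0.087;0 0 -24 0.15 -0.16 0 0.087;0 0 -24 0.15 -0.16 0 0.087;0 0 -48.6 0.3 -0.32 0 0.087;0 0 -48.6 0.3 -0.32 0 0.087;0 0 -48.6 0.3 -0.32 0 0.087;0 0 -48.6 0.3 -0.32 0 0.087;0 0 -48.6 0.3 -0.32 0 0.087;0 0 -48.6 0.3 -0.32 0 0.087;0 0 -48.6 0.3 -0.32 0 0.087;0 0 -48.6 0.3 -0.32 0 0.087;0 0 -48.6 0.3 -0.32 0 0.087",
  force=12,
)

```text
time: 1.3
eef_pos: [0.4649, 0.2838, 0.2303]
tool_rot: [0.529, 0.849, -0.0, -0.0]
ft_force: [-1.2, 0.2, 0.4]
opening: 1.0
```

Emit:
send_rows(
  motion="0 0 0 0.025 -0.477 -0.07 0.087;0 0 0 0.025 -0.477 -0.07 0.087;0 0 0 0.025 -0.477 -0.07 0.087;0 0 0 0.025 -0.477 -0.07 0.087;0 0 0 0.025 -0.477 -0.07 0.087;0 0 0 0.025 -0.477 -0.07 0.087;0 0 0 0.025 -0.477 -0.07 0.087;0 0 0 0.025 -0.477 -0.07 0.087;0 0 0 0.025 -0.477 -0.07 0.087;0 0 0 0.025 -0.477 -0.07 0.087;0 0 0 0.025 -0.477 -0.07 0.087;0 0 0 0.025 -0.477 -0.07 0.087",
)

```text
time: 2.5
eef_pos: [0.4912, -0.1934, 0.1602]
tool_rot: [0.53, 0.848, -0.0, -0.0]
ft_force: [0.4, 0.3, -0.2]
opening: 0.998
```

```bash
python3 - <<'E'
from h import *
snap('top','t1.png',(280,110,150,110),5);snap('scene','s1.png',(130,180,160,130),5)
o=observe();print(np.round(o['eef_pos'],4),o['time'])
for n in('top','scene'): print(proj(cam(n),[o['eef_pos']+[0,0,-.008]]))
E
```

```text
[ 0.4915 -0.1923  0.1605] 2.6
[[353.40715824 168.220207  ]]
[[185.07334179 245.68289818]]
```

View pics/t1.png

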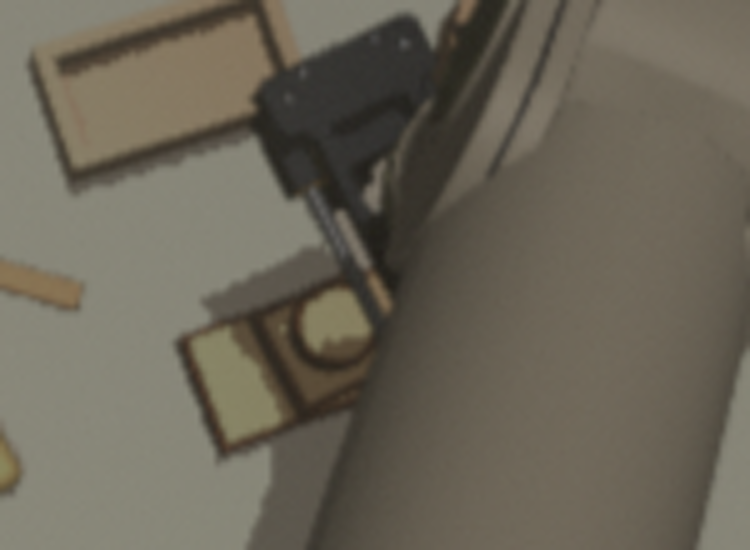

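View pics/s1.png

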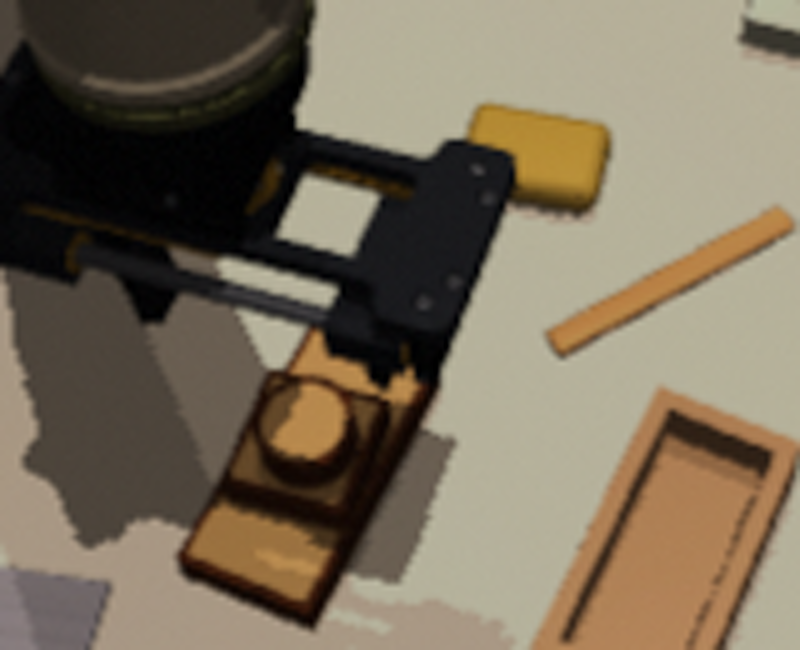

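The gripper is over the round lid, with the jaws open along the lid's cross axis. Descend and grip.

Emit:
send_rows(
  motion="0 0 0 0 0 -0.05 0.087;0 0 0 0 0 -0.08 0.087;0 0 0 0 0 -0.1 0.087;0 0 0 0 0 -0.1 0.087;0 0 0 0 0 -0.1 0.03;0 0 0 0 0 -0.1 0.03;0 0 0 0 0 -0.1 0.03;0 0 0 0 0 -0.1 0.03;0 0 0 0 0 -0.1 0.03;0 0 0 0 0 -0.1 0.03",
  force=12,
)

```text
time: 3.6
eef_pos: [0.4911, -0.1944, 0.0608]
tool_rot: [0.53, 0.848, 0.0, 0.0]
ft_force: [-0.9, 0.2, 0.1]
opening: 0.538
```

Emit:
send_rows(
  motion="0 0 0 0 0 0.01 0.03;0 0 0 0 0 0.03 0.03;0 0 0 0 0 0.08 0.03;0 0 0 0 0 0.08 0.03",
)

```text
time: 4.0
eef_pos: [0.4938, -0.196, 0.1465]
tool_rot: [0.53, 0.848, 0.002, 0.004]
ft_force: [0.9, 0.1, -0.5]
opening: 0.5
```

```bash
python3 - <<'E'
from h import *
snap('top','t2.png',(280,110,150,110),5);snap('scene','s2.png',(130,180,160,130),5)
o=observe();print(np.round(o['eef_pos'],4),o['time'],o['opening']*.087)
E
```

```text
[ 0.4918 -0.1946  0.1421] 4.1 0.043256362636345094
```

View pics/s2.png

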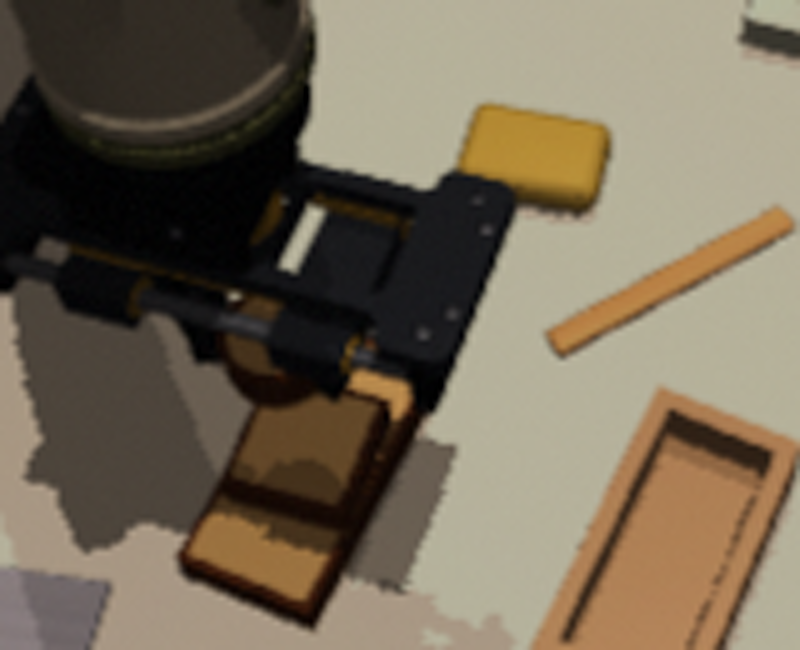

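Emit:
send_rows(
  motion="0 0 0 0.1525 0.449 0.03 0.03;0 0 0 0.1525 0.449 0.03 0.03;0 0 0 0.1525 0.449 0.03 0.03;0 0 0 0.1525 0.449 0.03 0.03;0 0 0 0.1525 0.449 0.03 0.03;0 0 0 0.1525 0.449 0.03 0.03;0 0 0 0.1525 0.449 0.03 0.03;0 0 0 0.1525 0.449 0.03 0.03;0 0 0 0.1525 0.449 0.03 0.03;0 0 0 0.1525 0.449 0.03 0.03;0 0 0 0.1525 0.449 0.03 0.03;0 0 0 0.1525 0.449 0.03 0.03",
)

```text
time: 5.3
eef_pos: [0.6429, 0.2543, 0.1689]
tool_rot: [0.53, 0.848, -0.001, -0.0]
ft_force: [0.2, -1.1, -0.7]
opening: 0.498
```

```bash
python3 - <<'E'
from h import *
snap('top','t3.png',(140,60,150,110),5);snap('scene','s3.png',(260,120,160,130),5)
o=observe();print(np.round(o['eef_pos'],4),np.round(o['tool_rot'],3),o['time'],o['opening']*.087)
E
```

```text
[0.6433 0.2527 0.1699] [ 0.531  0.848 -0.001 -0.   ] 5.4 0.04373822005067256
```

View pics/s3.png

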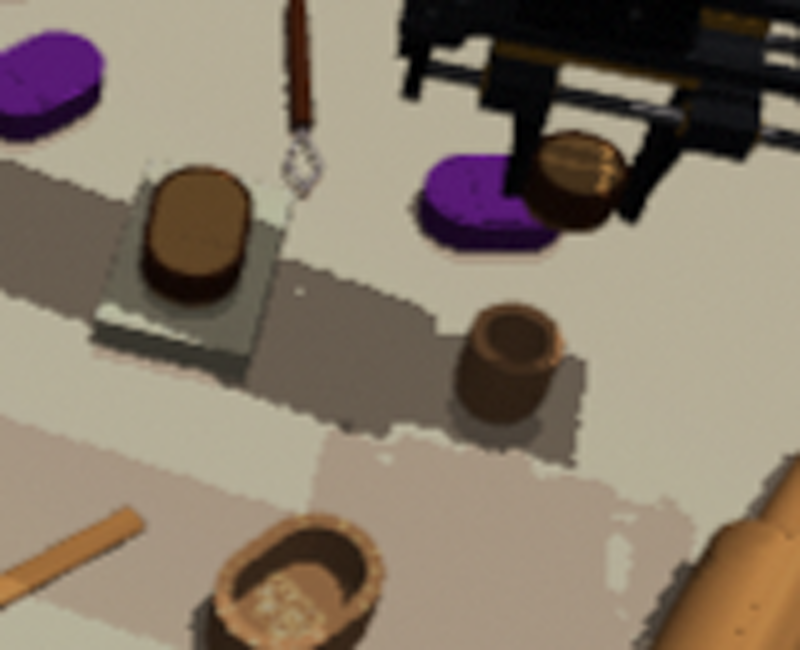

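View pics/t3.png

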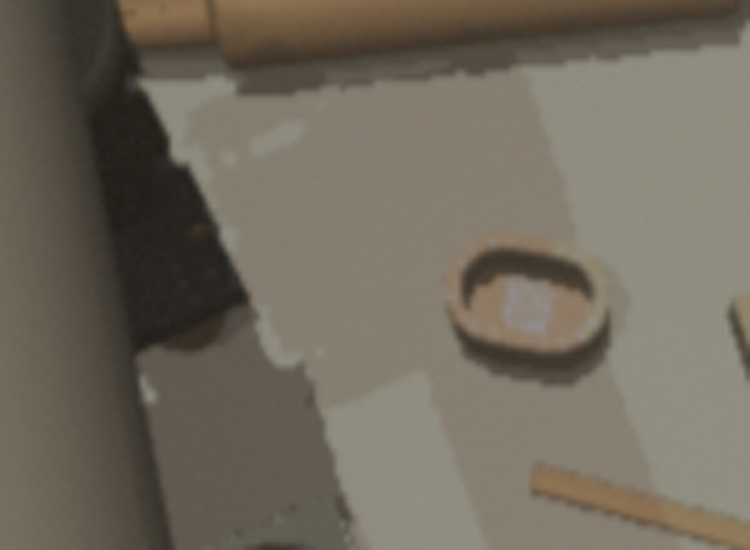

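```bash
python3 - <<'E'
from fit import *
c=cam('scene')
for z in(.180,.182): 
    u=((577.5)/5-.5+260,(165.5)/5-.5+120);p=px(c,u,z);print(p,fit(['scene'],'lid_round',(p[0],p[1],0),z))
E
```

```text
[0.64118403 0.251489   0.18      ] (array([0.64210159, 0.2508036 , 0.06221037]), np.float64(17.247982025146484))
[0.64179031 0.24946419 0.182     ] (array([0.64288281, 0.24873488, 0.02799423]), np.float64(17.09978485107422))
```

Emit:
send_rows(
  motion="0 0 0 0 0 -0.05 0.03;0 0 0 0 0 -0.09 0.03;0 0 0 0 0 -0.1 0.03;0 0 0 0 0 -0.102 0.03;0 0 0 0 0 -0.102 0.03;0 0 0 0 0 -0.102 0.03",
)

```text
time: 6.0
eef_pos: [0.6448, 0.2547, 0.0711]
tool_rot: [0.53, 0.848, 0.002, 0.001]
ft_force: [0.0, -0.2, 0.4]
opening: 0.498
```

```bash
python3 - <<'E'
from fit import *
snap('scene','s4.png',(300,130,100,90),7.5)
o=observe();print(np.round(o['eef_pos'],4),np.round(o['tool_rot'],3),o['time'],o['ft_force'])
zt=o['eef_pos'][2]-.013+.024
for z in(zt,zt-.002): print(z,fit(['scene'],'lid_round',(.643,.255,0),z))
E
```

```text
[0.6447 0.2548 0.071 ] [0.53  0.848 0.001 0.001] 6.05 [ 0.19170661  0.12808638 -0.18093018]
0.08195634800184995 (array([0.64355902, 0.25192931, 0.04670348]), np.float64(16.80152130126953))
0.07995634800184995 (array([0.64313539, 0.25382991, 0.06556787]), np.float64(16.94285011291504))
```

View pics/s4.png

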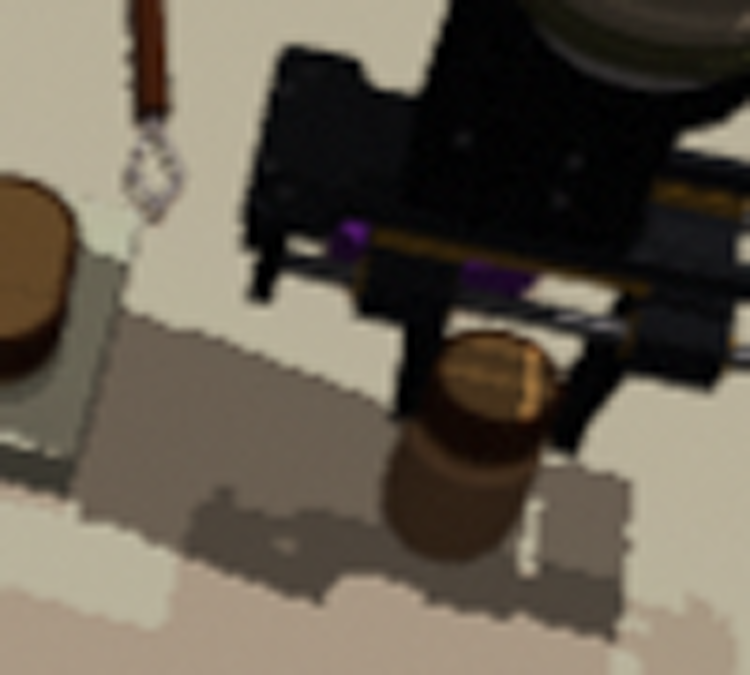

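Emit:
send_rows(
  motion="0 0 0 -0.0005 0.001 -0.004 0.03;0 0 0 -0.0005 0.001 -0.006 0.03;0 0 0 -0.0005 0.001 -0.006 0.03;0 0 0 -0.0005 0.001 -0.006 0.087;0 0 0 -0.0005 0.001 -0.006 0.087;0 0 0 -0.0005 0.001 -0.006 0.087;0 0 0 -0.0005 0.001 -0.006 0.087;0 0 0 -0.0005 0.001 0.04 0.087;0 0 0 -0.0005 0.001 0.09 0.087;0 0 0 -0.0005 0.001 0.13 0.087;0 0 0 -0.15 -0.1 0.13 0.087;0 0 0 -0.15 -0.2 0.13 0.087",
)

```text
time: 7.25
eef_pos: [0.5743, 0.1875, 0.1996]
tool_rot: [0.528, 0.849, 0.001, 0.001]
ft_force: [0.5, -0.5, 0.1]
opening: 1.0
```

Emit:
send_rows(
  motion="0 0 0 -0.00 -0.25 0 0.087;0 0 0 -0.00 -0.25 0 0.087;0 0 0 0 -0.25 0 0.087;0 0 0 0 -0.25 0 0.087;0 0 0 0 -0.25 0 0.087",
)

```text
time: 7.75
eef_pos: [0.5747, -0.0667, 0.1988]
tool_rot: [0.53, 0.848, 0.0, 0.0]
ft_force: [0.3, -0.9, 0.1]
opening: 1.0
```

```bash
python3 - <<'E'
from fit import *
snap('scene','s5.png');snap('top','t5.png')
o=observe();print(np.round(o['eef_pos'],4),np.round(o['tool_rot'],3),o['time'],o['ft_force'])
for n in(['top'],['scene']): print(n,fit(n,'lid_round',(.643,.256,0),.074))
E
```

```text
[ 0.574  -0.0737  0.1993] [ 0.535  0.845 -0.001  0.001] 7.85 [ 0.57506405  0.61489242 -0.07654535]
['top'] (array([0.64147799, 0.2546369 , 0.02597964]), np.float64(23.563405990600586))
['scene'] (array([0.64246123, 0.25611862, 0.00139692]), np.float64(38.51472091674805))
```

View pics/s5.png

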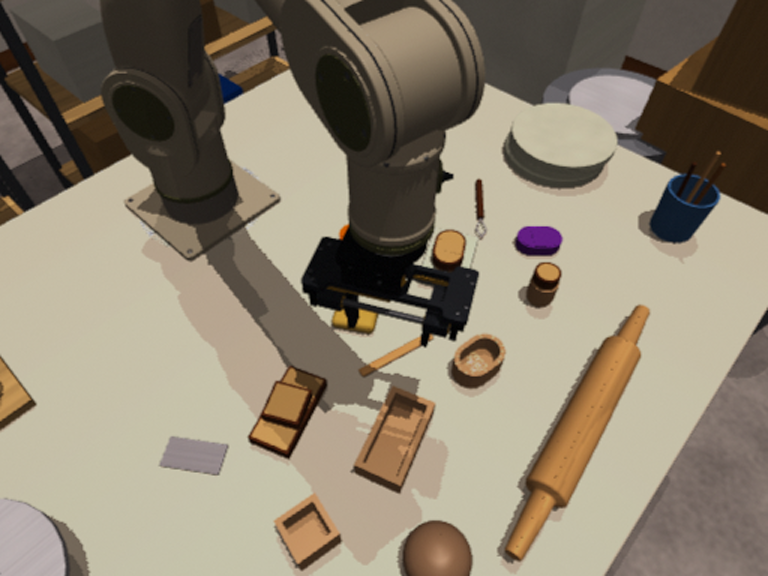

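View pics/t5.png

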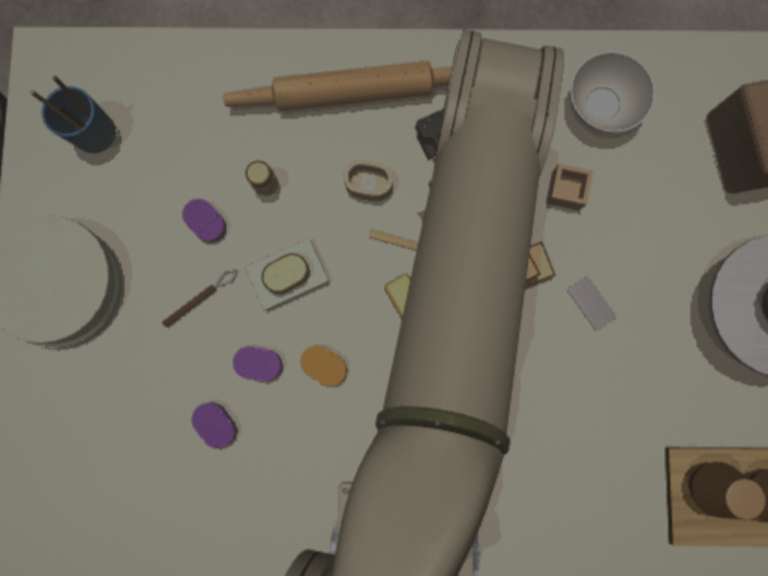

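Round lid is on, within about 1.5 mm of centre in both views. Refit the square lid.

```bash
python3 - <<'E'
from fit import *
print(fit(['scene'],'lid_square',(.4875,-.193,np.radians(-64)),.048),np.degrees(fit(['scene'],'lid_square',(.4875,-.193,np.radians(-64)),.048)[0][2]))
print(fit(['scene'],'lid_oblong',(.4845,-.192,np.radians(-70)),.024))
o=observe();print(np.round(o['eef_pos'],4))
E
```

```text
(array([ 0.48739834, -0.19282856, -1.10096477]), np.float64(45.27481460571289)) -63.08063465432459
(array([ 0.48511563, -0.19166444, -1.21707992]), np.float64(26.710506439208984))
[ 0.574  -0.0737  0.1993]
```

Emit:
send_rows(
  motion="0 0 1 -0.087 -0.12 -0.08 0.087;0 0 1 -0.087 -0.12 -0.08 0.087;0 0 1 -0.087 -0.12 -0.08 0.087;0 0 1 -0.087 -0.12 -0.08 0.087;0 0 1 -0.087 -0.12 -0.08 0.087;0 0 1 -0.087 -0.12 -0.08 0.087;0 0 1 -0.087 -0.12 -0.08 0.087",
)

```text
time: 8.55
eef_pos: [0.4893, -0.1836, 0.1192]
tool_rot: [0.522, 0.853, 0.0, 0.001]
ft_force: [0.8, -0.2, 0.4]
opening: 1.001
```

```bash
python3 - <<'E'
from fit import *
o=observe();print(np.round(o['eef_pos'],4),np.round(o['tool_rot'],4),o['time'])
E
```

```text
[ 0.4893 -0.1836  0.1192] [5.217e-01 8.531e-01 4.000e-04 5.000e-04] 8.55
```

Emit:
send_rows(
  motion="0 0 0 0 0 0 0.087;0 0 0 0 0 0 0.087;0 0 0 0 0 0 0.087",
)

```text
time: 8.85
eef_pos: [0.4884, -0.1844, 0.1187]
tool_rot: [0.522, 0.853, 0.0, 0.0]
ft_force: [0.2, -0.8, 0.1]
opening: 0.997
```

Emit:
send_rows(
  motion="0 0 0 -0.0015 -0.009 0 0.087;0 0 0 -0.0015 -0.009 -0.03 0.087;0 0 0 -0.0015 -0.009 -0.06 0.087;0 0 0 -0.0015 -0.009 -0.082 0.087;0 0 0 -0.0015 -0.009 -0.082 0.087;0 0 0 -0.0015 -0.009 -0.082 0.04;0 0 0 -0.0015 -0.009 -0.082 0.04;0 0 0 -0.0015 -0.009 -0.082 0.04;0 0 0 -0.0015 -0.009 -0.082 0.04;0 0 0 -0.0015 -0.009 -0.082 0.04;0 0 0 -0.0015 -0.009 -0.082 0.04;0 0 0 -0.0015 -0.009 -0.082 0.04",
  force=15,
)

```text
time: 10.05
eef_pos: [0.4871, -0.1938, 0.0372]
tool_rot: [0.522, 0.853, 0.0, 0.0]
ft_force: [-1.7, 1.2, 7.0]
opening: 0.669
```

Emit:
send_rows(
  motion="0 0 0 0 0 0.01 0.04;0 0 0 0 0 0.03 0.04;0 0 0 0 0 0.08 0.04;0 0 0 0 0 0.13 0.04;0 0 0 0 0 0.13 0.04;0 0 0 0 0 0.13 0.04",
)

```text
time: 10.65
eef_pos: [0.4871, -0.1939, 0.168]
tool_rot: [0.522, 0.853, 0.001, 0.001]
ft_force: [-0.6, 0.6, -1.3]
opening: 0.665
```

```bash
python3 - <<'E'
from h import *
snap('scene','s6.png',(130,150,180,140),4.4)
E
```

```text
(no output)
```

View pics/s6.png

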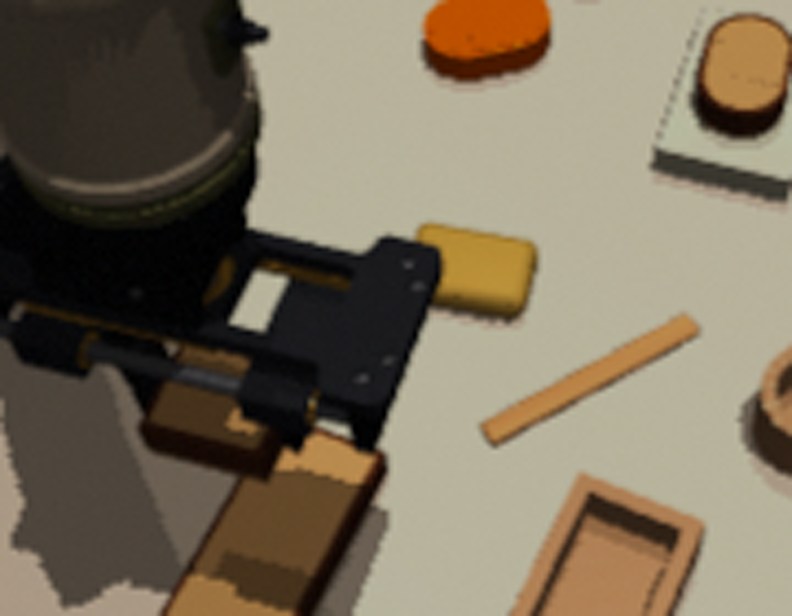

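Emit:
send_rows(
  motion="0 0 -20 0.075 -0.048 0 0.04;0 0 -20 0.075 -0.048 0 0.04;0 0 -39.3 0.1494 -0.097 0 0.04;0 0 -39.3 0.1494 -0.097 0 0.04;0 0 -39.3 0.1494 -0.097 0 0.04;0 0 -39.3 0.1494 -0.097 -0.05 0.04;0 0 -39.3 0.1494 -0.097 -0.09 0.04;0 0 -39.3 0.1494 -0.097 -0.1 0.04;0 0 -39.3 0.1494 -0.097 -0.1 0.04;0 0 -39.3 0.1494 -0.097 -0.1 0.04",
)

```text
time: 11.7
eef_pos: [0.6365, -0.2915, 0.0682]
tool_rot: [0.779, 0.627, 0.0, 0.001]
ft_force: [0.1, 0.1, 0.5]
opening: 0.663
```

```bash
python3 - <<'E'
from fit import *
snap('scene','s7.png',(160,250,110,110),6)
o=observe();print(np.round(o['eef_pos'],4),np.round(o['tool_rot'],4),o['time'])
q=o['tool_rot'];print('phi',2*np.degrees(np.arctan2(q[1],q[0]))-90)
print(fit(['scene'],'lid_square',(.6356,-.2905,np.radians(-102)),o['eef_pos'][2]+.011))
E
```

```text
[ 0.6369 -0.2916  0.0688] [7.788e-01 6.272e-01 6.000e-04 1.300e-03] 11.75
phi -12.307977505275787
(array([ 0.62693735, -0.28864873, -1.71073281]), np.float64(7.942930221557617))
```

View pics/s7.png

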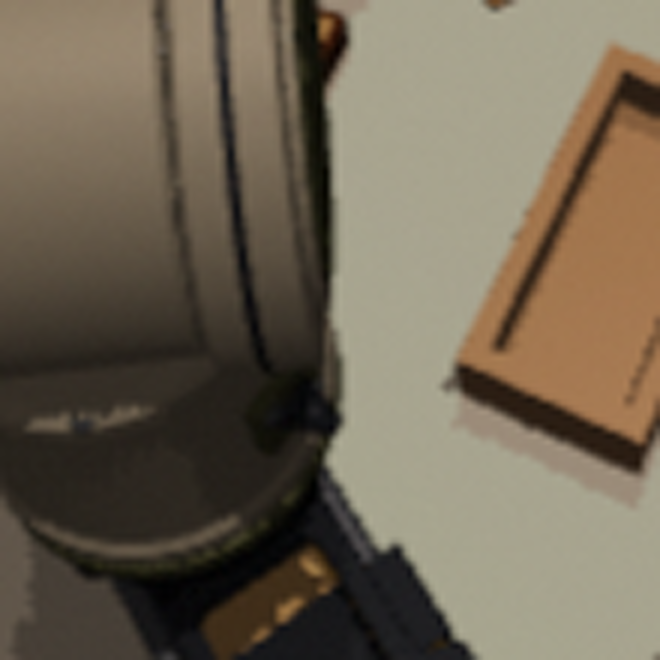

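Occluded from this view, but the commanded pose is right; place, retreat, and check.

Emit:
send_rows(
  motion="0 0 0 0 0.0005 -0.005 0.04;0 0 0 0 0.0005 -0.009 0.04;0 0 0 0 0.0005 -0.009 0.04;0 0 0 0 0.0005 -0.009 0.087;0 0 0 0 0.0005 -0.009 0.087;0 0 0 0 0.0005 -0.009 0.087;0 0 0 0 0.0005 -0.009 0.087;0 0 0 0 0.0005 0.04 0.087;0 0 0 0 0.0005 0.09 0.087;0 0 0 0 0.0005 0.13 0.087;0 0 10 -0.05 0.06 0.13 0.087;0 0 20 -0.1 0.1 0.13 0.087",
)

```text
time: 12.95
eef_pos: [0.567, -0.2185, 0.1974]
tool_rot: [0.674, 0.739, -0.0, 0.001]
ft_force: [0.3, 1.9, 1.0]
opening: 0.996
```

Emit:
send_rows(
  motion="0 0 20 -0.05 0.3 0 0.087;0 0 20 -0.05 0.3 0 0.087;0 0 20 -0.05 0.3 0 0.087;0 0 20 -0.05 0.3 0 0.087;0 0 20 -0.05 0.3 0 0.087;0 0 20 -0.05 0.3 0 0.087;0 0 20 -0.05 0.3 0 0.087;0 0 20 -0.05 0.3 0 0.087",
)

```text
time: 13.75
eef_pos: [0.5164, 0.0828, 0.1966]
tool_rot: [0.537, 0.844, 0.0, -0.0]
ft_force: [0.3, -0.4, 0.6]
opening: 1.001
```

```bash
python3 - <<'E'
from fit import *
snap('scene','s8.png');snap('top','t8.png')
o=observe();print(np.round(o['eef_pos'],4),np.round(o['tool_rot'],4),o['time'])
q=o['tool_rot'];print('phi',2*np.degrees(np.arctan2(q[1],q[0]))-90)
for n in(['top'],['scene']):
  x,s=fit(n,'lid_square',(.6356,-.2905,np.radians(-102)),.07);print(n,x[:2],np.degrees(x[2]),s)
  x,s=fit(n,'lid_oblong',(.4845,-.192,np.radians(-70)),.024);print(n,x[:2],np.degrees(x[2]),s)
E
```

```text
[0.5169 0.0799 0.1966] [ 5.388e-01  8.424e-01 -1.000e-04  2.000e-04] 13.85
phi 24.79166914538628
['top'] [ 0.63589358 -0.28991782] -102.36462454579217 23.00686264038086
['top'] [ 0.4832174  -0.19201522] -69.57910608382737 22.980119705200195
['scene'] [ 0.63726285 -0.28982214] -102.32209503654786 65.24718475341797
['scene'] [ 0.48505018 -0.19159885] -69.56093103256241 45.5721321105957
```

View pics/s8.png

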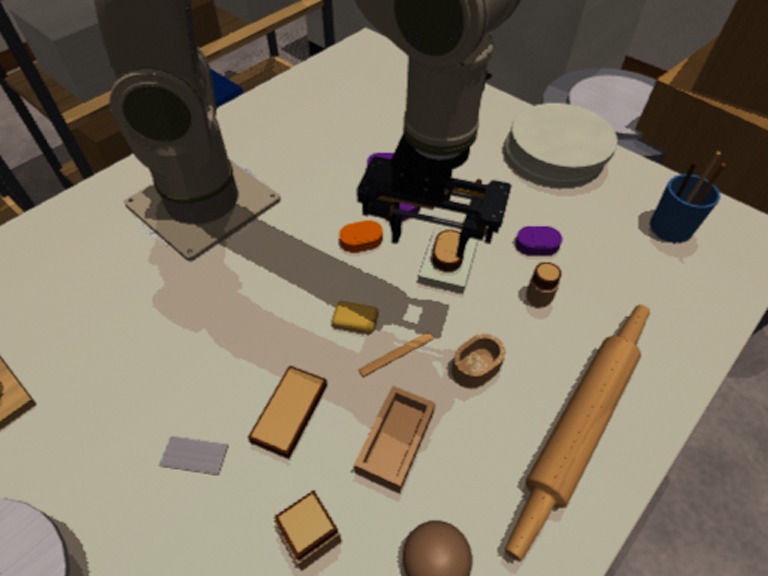

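View pics/t8.png

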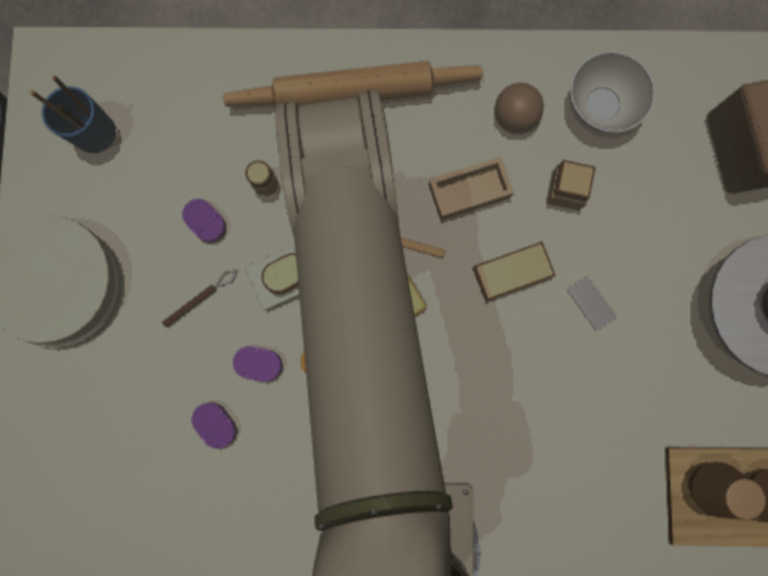

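Square lid is on, within about 1.5 mm and aligned in angle. Next is the oval.

Emit:
send_rows(
  motion="0 0 3 -0.044 0.128 -0.08 0.087;0 0 3 -0.044 0.128 -0.08 0.087;0 0 3 -0.044 0.128 -0.08 0.087;0 0 3 -0.044 0.128 -0.08 0.087;0 0 3 -0.044 0.128 -0.08 0.087;0 0 3 -0.044 0.128 -0.08 0.087;0 0 3 -0.044 0.128 -0.08 0.087;0 0 3 -0.044 0.128 -0.08 0.087",
)

```text
time: 14.65
eef_pos: [0.4736, 0.2082, 0.1173]
tool_rot: [0.517, 0.856, 0.001, 0.0]
ft_force: [0.5, -0.4, 0.0]
opening: 0.997
```

Emit:
send_rows(
  motion="0 0 1.2 -0.0005 0.0005 -0.03 0.087;0 0 1.2 -0.0005 0.0005 -0.06 0.087;0 0 1.2 -0.0005 0.0005 -0.08 0.087;0 0 1.2 -0.0005 0.0005 -0.08 0.087;0 0 1.2 -0.0005 0.0005 -0.08 0.04;0 0 1.2 -0.0005 0.0005 -0.08 0.04;0 0 1.2 -0.0005 0.0005 -0.08 0.04;0 0 1.2 -0.0005 0.0005 -0.08 0.04;0 0 1.2 -0.0005 0.0005 -0.08 0.04;0 0 1.2 -0.0005 0.0005 -0.08 0.04;0 0 1.2 -0.0005 0.0005 -0.08 0.04;0 0 1.2 -0.0005 0.0005 -0.08 0.04",
  force=18,
)

```text
time: 15.85
eef_pos: [0.4725, 0.2102, 0.0371]
tool_rot: [0.507, 0.862, 0.0, 0.0]
ft_force: [-0.9, -0.6, 6.8]
opening: 0.643
```

Emit:
send_rows(
  motion="0 0 0 0 0 0.01 0.04;0 0 0 0 0 0.03 0.04;0 0 0 0 0 0.08 0.04;0 0 0 0 0 0.13 0.04;0 0 0 0 0 0.13 0.04;0 0 0 0 0 0.13 0.04",
)

```text
time: 16.45
eef_pos: [0.4726, 0.2102, 0.1679]
tool_rot: [0.507, 0.862, 0.001, 0.0]
ft_force: [0.2, -0.2, -1.3]
opening: 0.641
```

```bash
python3 - <<'E'
from h import *
snap('scene','s9.png',(230,100,150,110),5)
E
```

```text
(no output)
```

View pics/s9.png

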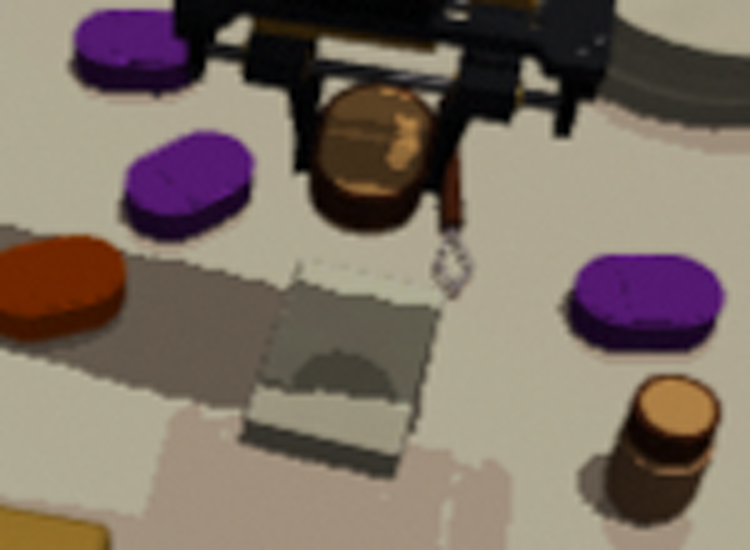

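Emit:
send_rows(
  motion="0 0 -20 0.087 -0.07 0 0.04;0 0 -20 0.087 -0.07 0 0.04;0 0 -20 0.087 -0.07 0 0.04;0 0 -38.7 0.173 -0.141 0 0.04;0 0 -38.7 0.173 -0.141 0 0.04;0 0 -38.7 0.173 -0.141 0 0.04;0 0 -38.7 0.173 -0.141 0 0.04;0 0 -38.7 0.173 -0.141 -0.05 0.04;0 0 -38.7 0.173 -0.141 -0.09 0.04;0 0 -38.7 0.173 -0.141 -0.105 0.04;0 0 -38.7 0.173 -0.141 -0.105 0.04;0 0 -38.7 0.173 -0.141 -0.105 0.04",
)

```text
time: 17.7
eef_pos: [0.6457, 0.0696, 0.0632]
tool_rot: [0.763, 0.646, 0.001, 0.0]
ft_force: [-0.5, -0.2, -0.2]
opening: 0.641
```

```bash
python3 - <<'E'
from fit import *
snap('scene','s10.png',(250,170,120,100),6)
o=observe();print(np.round(o['eef_pos'],4),o['time'])
q=o['tool_rot'];print('phi',2*np.degrees(np.arctan2(q[1],q[0]))-90)
E
```

```text
[0.6462 0.0694 0.0638] 17.75
phi -9.568249719651178
```

View pics/s10.png

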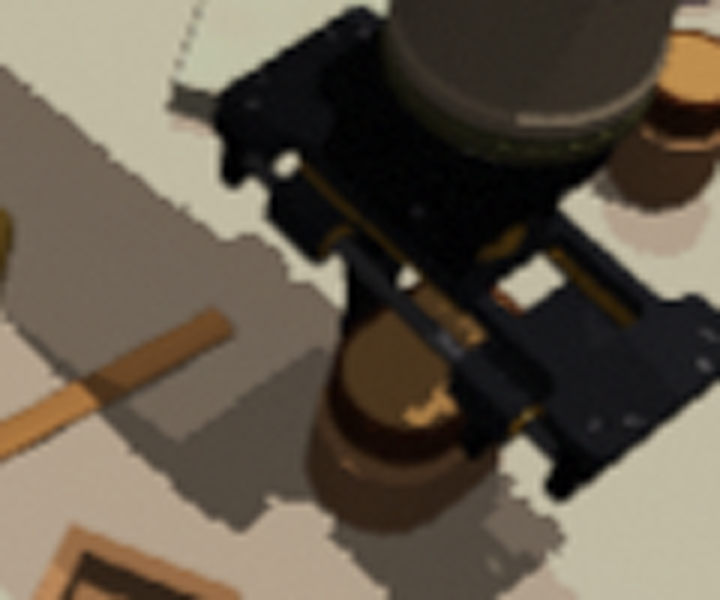

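Well aligned. Place, release, retreat.

Emit:
send_rows(
  motion="0 0 0 -0.0003 0 -0.005 0.04;0 0 0 -0.0003 0 -0.0085 0.04;0 0 0 -0.0003 0 -0.0085 0.04;0 0 0 -0.0003 0 -0.0085 0.087;0 0 0 -0.0003 0 -0.0085 0.087;0 0 0 -0.0003 0 -0.0085 0.087;0 0 0 -0.0003 0 -0.0085 0.087;0 0 0 -0.0003 0 0.04 0.087;0 0 0 -0.0003 0 0.09 0.087;0 0 0 -0.0003 0 0.13 0.087;0 0 0 -0.05 0 0.13 0.087;0 0 0 -0.1 0 0.13 0.087",
)

```text
time: 18.95
eef_pos: [0.5455, 0.0685, 0.1925]
tool_rot: [0.764, 0.645, 0.001, 0.001]
ft_force: [-0.3, -0.0, 1.7]
opening: 0.995
```

Emit:
send_rows(
  motion="0 0 29.3 -0.06 -0.26 -0.07 0.087;0 0 29.3 -0.06 -0.26 -0.07 0.087;0 0 29.3 -0.06 -0.26 -0.07 0.087;0 0 29.3 -0.06 -0.26 -0.07 0.087;0 0 29.3 -0.06 -0.26 -0.07 0.087;0 0 29.3 -0.06 -0.26 -0.07 0.087;0 0 29.3 -0.06 -0.26 -0.07 0.087;0 0 29.3 -0.06 -0.26 -0.07 0.087;0 0 29.3 -0.06 -0.26 -0.07 0.087",
)

```text
time: 19.85
eef_pos: [0.4857, -0.19, 0.1217]
tool_rot: [0.575, 0.818, 0.0, 0.0]
ft_force: [0.3, 0.2, -0.2]
opening: 1.0
```

```bash
python3 - <<'E'
from fit import *
snap('scene','s11.png');snap('top','t11.png')
o=observe();print(np.round(o['eef_pos'],4),o['time'])
q=o['tool_rot'];print('phi',2*np.degrees(np.arctan2(q[1],q[0]))-90)
for n in(['top'],['scene']):
  x,s=fit(n,'lid_oval',(.6454,.0681,np.radians(-99.5)),.066);print(n,x[:2],np.degrees(x[2]),s)
E
```

```text
[ 0.4858 -0.1897  0.1218] 19.95
phi 19.81600573347619
['top'] [0.64448434 0.06712722] -100.43096804048973 24.701086044311523
['scene'] [0.64585231 0.06822553] -98.63236764194447 42.9807243347168
```

View pics/s11.png

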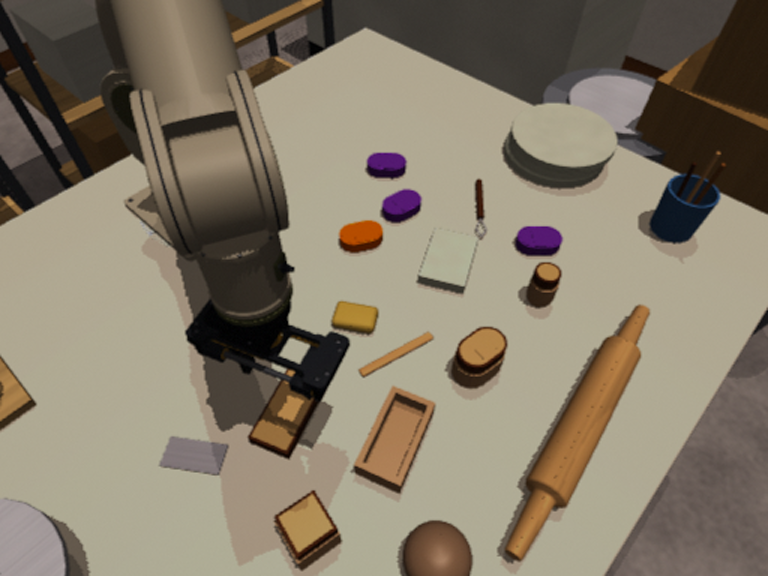

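View pics/t11.png

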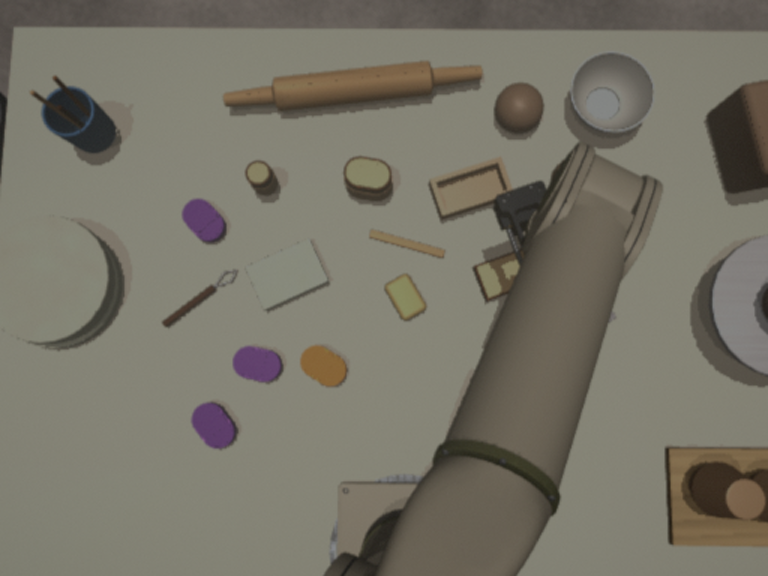

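Oval lid is on, within about 1 mm. Now the oblong.

Emit:
send_rows(
  motion="0 0 0.6 -0.0015 -0.002 -0.03 0.087;0 0 0.6 -0.0015 -0.002 -0.07 0.087;0 0 0.6 -0.0015 -0.002 -0.095 0.087;0 0 0.6 -0.0015 -0.002 -0.109 0.087;0 0 0.6 -0.0015 -0.002 -0.109 0.087;0 0 0.6 -0.0015 -0.002 -0.109 0.05;0 0 0.6 -0.0015 -0.002 -0.109 0.05;0 0 0.6 -0.0015 -0.002 -0.109 0.05;0 0 0.6 -0.0015 -0.002 -0.109 0.05;0 0 0.6 -0.0015 -0.002 -0.109 0.05;0 0 0.6 -0.0015 -0.002 -0.109 0.05;0 0 0.6 -0.0015 -0.002 -0.109 0.05",
  force=25,
)

```text
time: 21.15
eef_pos: [0.4845, -0.193, 0.0135]
tool_rot: [0.571, 0.821, 0.001, 0.001]
ft_force: [-0.3, 1.5, 7.9]
opening: 0.756
```

Emit:
send_rows(
  motion="0 0 0 0 0 0.01 0.05;0 0 0 0 0 0.03 0.05;0 0 0 0 0 0.08 0.05;0 0 0 0 0 0.12 0.05;0 0 0 0 0 0.12 0.05;0 0 0 0 0 0.12 0.05",
)

```text
time: 21.75
eef_pos: [0.4839, -0.1929, 0.1334]
tool_rot: [0.571, 0.821, 0.001, 0.001]
ft_force: [-0.1, 0.6, -3.3]
opening: 0.756
```

```bash
python3 - <<'E'
from h import *
snap('scene','s12.png',(110,170,170,130),4.5)
o=observe();print(np.round(o['eef_pos'],4),o['time'],o['opening']*87)
q=o['tool_rot'];print('phi',2*np.degrees(np.arctan2(q[1],q[0]))-90)
E
```

```text
[ 0.4832 -0.1926  0.1323] 21.8 65.65716840198641
phi 20.304026425936655
```

View pics/s12.png

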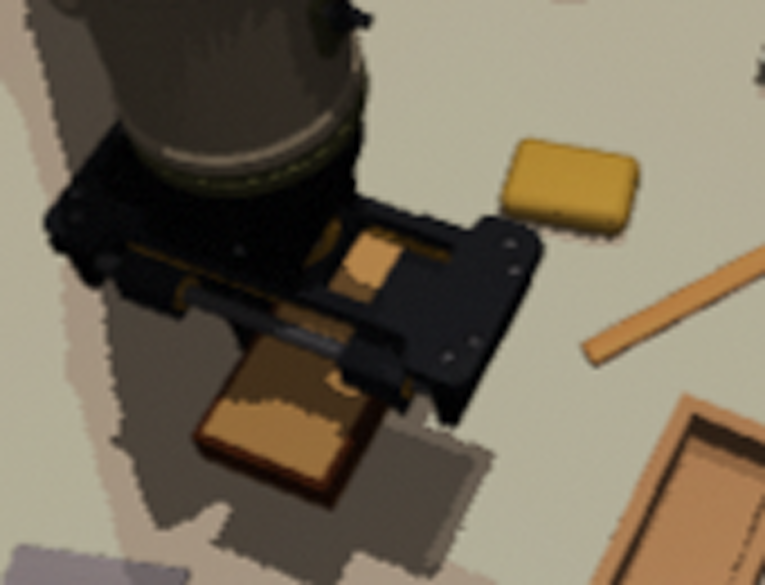

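Emit:
send_rows(
  motion="0 0 -2 0.1496 0.077 0 0.05;0 0 -2 0.1496 0.077 0 0.05;0 0 -2 0.1496 0.077 0 0.05;0 0 -2 0.1496 0.077 0 0.05;0 0 -2 0.1496 0.077 0 0.05;0 0 -2 0.1496 0.077 -0.04 0.05;0 0 -2 0.1496 0.077 -0.065 0.05;0 0 -2 0.1496 0.077 -0.075 0.05;0 0 -2 0.1496 0.077 -0.075 0.05;0 0 -2 0.1496 0.077 -0.075 0.05",
)

```text
time: 22.8
eef_pos: [0.6333, -0.1167, 0.0585]
tool_rot: [0.586, 0.81, 0.0, 0.0]
ft_force: [0.8, 0.5, -0.4]
opening: 0.756
```

```bash
python3 - <<'E'
from fit import *
snap('scene','s13.png',(190,200,140,130),5)
o=observe();print(np.round(o['eef_pos'],4),o['time'])
q=o['tool_rot'];print('phi',2*np.degrees(np.arctan2(q[1],q[0]))-90)
E
```

```text
[ 0.6338 -0.1167  0.059 ] 22.85
phi 18.255974193946543
```

View pics/s13.png

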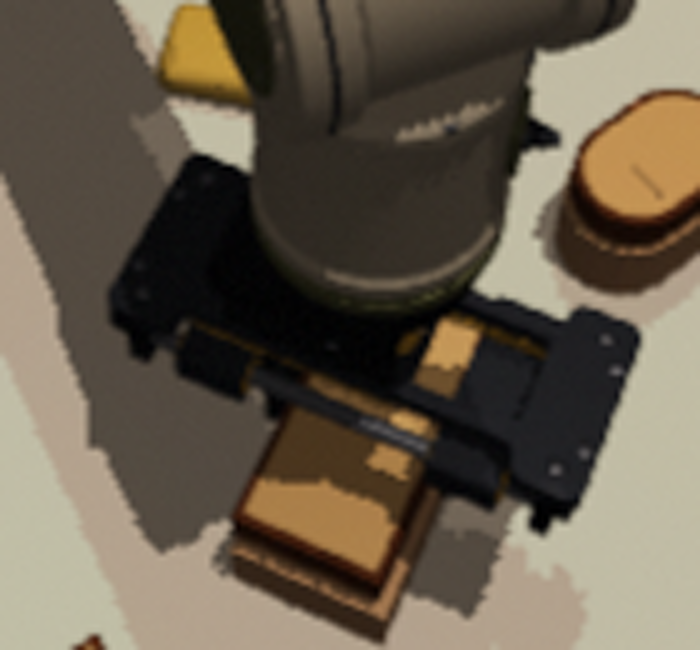

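Emit:
send_rows(
  motion="0 0 0 0 0.0003 -0.005 0.05;0 0 0 0 0.0003 -0.009 0.05;0 0 0 0 0.0003 -0.009 0.05;0 0 0 0 0.0003 -0.009 0.087;0 0 0 0 0.0003 -0.009 0.087;0 0 0 0 0.0003 -0.009 0.087;0 0 0 0 0.0003 -0.009 0.087;0 0 0 0 0.0003 0.04 0.087;0 0 0 0 0.0003 0.09 0.087;0 0 0 0 0.0003 0.13 0.087;0 0 0 -0.05 0 0.13 0.087;0 0 0 -0.1 0 0.13 0.087",
)

```text
time: 24.05
eef_pos: [0.5335, -0.1167, 0.1885]
tool_rot: [0.586, 0.811, 0.0, 0.002]
ft_force: [0.0, -1.0, 1.7]
opening: 1.002
```

Emit:
send_rows(
  motion="0 0 20 -0.05 0.45 0 0.087;0 0 20 -0.05 0.45 0 0.087;0 0 20 -0.05 0.45 0 0.087;0 0 20 -0.05 0.45 0 0.087;0 0 20 -0.05 0.45 0 0.087;0 0 20 -0.05 0.45 0 0.087;0 0 20 -0.05 0.45 0 0.087;0 0 20 -0.05 0.45 0 0.087;0 0 20 -0.05 0.45 0 0.087;0 0 20 -0.05 0.45 0 0.087;0 0 20 -0.05 0.45 0 0.087",
)

```text
time: 25.15
eef_pos: [0.4826, 0.3353, 0.1871]
tool_rot: [0.435, 0.9, -0.0, 0.0]
ft_force: [0.6, -0.5, 1.0]
opening: 0.996
```

Emit:
send_rows(
  motion="0 0 25 -0.22 0.25 0 0.087;0 0 25 -0.22 0.25 0 0.087;0 0 25 -0.22 0.25 0 0.087;0 0 25 -0.22 0.25 0 0.087;0 0 25 -0.22 0.25 0 0.087;0 0 25 -0.22 0.25 0 0.087;0 0 25 -0.22 0.25 0 0.087;0 0 25 -0.22 0.25 0 0.087;0 0 25 -0.22 0.25 0 0.087",
)

```text
time: 26.05
eef_pos: [0.2643, 0.583, 0.1875]
tool_rot: [0.231, 0.973, -0.0, 0.0]
ft_force: [0.8, -0.1, 0.2]
opening: 1.001
```

```bash
python3 - <<'E'
from fit import *
snap('scene','s14.png');snap('top','t14.png')
o=observe();print(np.round(o['eef_pos'],4),o['time'])
ref={'oblong':(.6331,-.1152,-71.65,.036),'oval':(.6454,.0681,-99.5,.042),'square':(.6355,-.2909,-102.3,.046),'round':(.6432,.256,0,.05)}
pots={k:{} for k in ref}
import re
k=None
for l in open('fit0.txt'):
    if 'init' in l:k=l.split()[0]
    elif k[:3]=='pot':
        v=[float(x) for x in re.findall(r'-?\d+\.\d*',l)];pots[k[4:]][l[:l.index(']')+1].strip()]=v[:3]
for k,r in ref.items():
  for n in('top','scene'):
    x,s=fit([n],'lid_'+k,(r[0],r[1],np.radians(r[2])),r[3]+.024);p=pots[k]["['%s']"%n]
    print(k,n,np.round((x[:2]-p[:2])*1000,1),round(np.degrees(x[2])-p[2],1),round(s))
E
```

```text
[0.2657 0.5823 0.1878] 26.15
oblong top [-1.5  0.7] -0.0 24
oblong scene [-0.4  0.1] -0.0 48
oval top [-0.7 -0.2] 0.0 23
oval scene [ 0.4 -0.7] 0.8 39
square top [0.7 1.4] -0.1 22
square scene [1.5 0.5] 0.0 58
round top [-1.4 -0.6] 92.6 22
round scene [-0.9 -0.5] 87.8 31
```

View pics/s14.png

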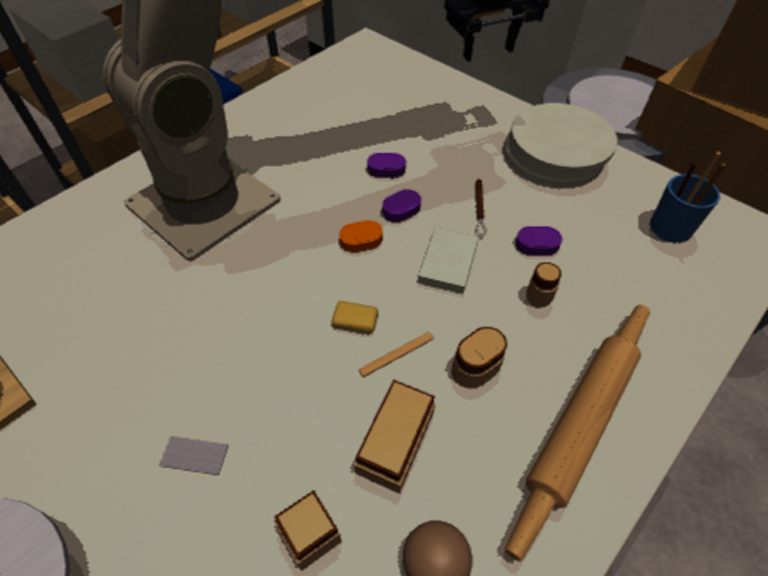

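View pics/t14.png

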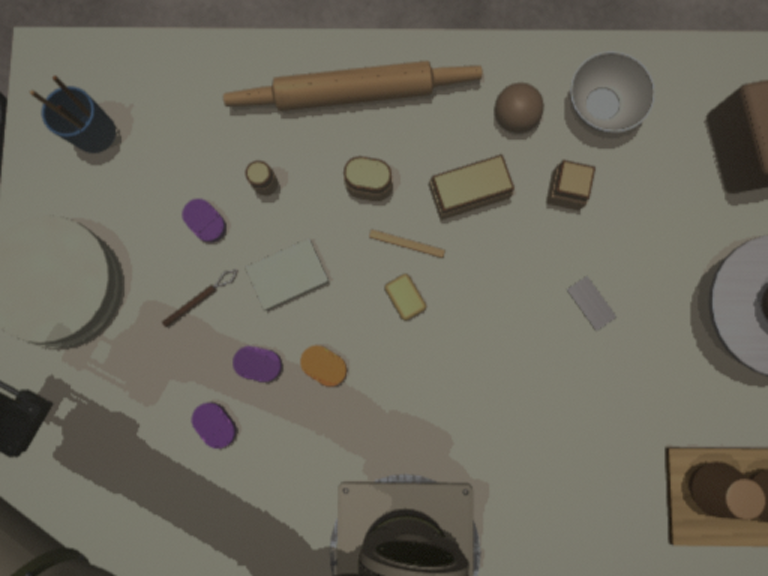

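All four lids sit flat on their own pots: offsets are at most about 1.6 mm, angles under 1°, and the look-alikes haven't moved. The arm is clear of everything, so I'm handing in.

```bash
python3 -c "
from station import workorder
print(workorder.hand_in())"
```

```text
the job is handed in; nothing more can be done
None
```

I took the stack apart and put all four lids on their own pots, in the order round, square, oval, oblong. Each was let go and the arm backed well away. I handed the job in at about 26 s of the 99 s limit.

The last fits from both cameras put each lid this far from the centre of its pot:

| Lid | Offset, top camera | Offset, scene camera | Angle error |
|---|---|---|---|
| Oblong | 1.7 mm | 0.4 mm | about 0° |
| Oval | 0.7 mm | 0.8 mm | 0° (top), 0.8° (scene) |
| Square | 1.6 mm | 1.6 mm | 0.1° or less |
| Round | 1.5 mm | 1.0 mm | not applicable |

- **Camera agreement:** the two cameras differ by about 1 mm, which is within the 2 mm calibration tolerance.
- **Flatness and surroundings:** the lids look flat in both pictures, and the orange and purple look-alikes were not touched.
- **Check that disagreed:** a mid-air fit of the round lid from the scene camera suggested it was 3–5 mm off. The fits after it was placed did not confirm this.

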